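# Set the sander's air throttle three clicks open

## Task

Set the air throttle for the sander: turn its bar-shaped knob clockwise (seen from above) all the way to its stop, then open it counter-clockwise by exactly three clicks, counted from the stop, and let go. Leave the round knob of the pressure regulator beside it as it is.

Things in the scene. Friction and masses are not known exactly. Their poses are not given: they have to be found in the camera images.
- throttle_knob (a joint): Angle of the throttle's knob in rad: 0 at the clockwise (closed) stop, growing counter-clockwise seen from above, up to 2.62. Ball detents every 25 degrees (0.436 rad), the first at the stop: let go, the knob settles into the nearest. Three clicks are 1.309 rad. A click takes about 0.08 N m. It starts one or two clicks open.
- throttle_grip (a point): Grip point on the knob's vertical turning axis, 80 mm above the bench, 7 mm below the bar's top. Black knob: upright bar 46 mm long, 14 mm wide, 30 mm high on a round skirt 47 mm across, whose top is 57 mm above the bench; pinch the bar across its 14 mm width. Turns with the knob: x along the bar to its end with the white pointer line, z up.
- throttle: Fixed bare metal block under the bar knob, 60 x 60 mm, top 50 mm above the bench, foot 66 (x) x 104 mm (y), brass nipples at both y ends. Origin under its centre, x away from the robot. Black dots on top mark the clicks, a short black bar the stop, 37 degrees clockwise of x. Left or right of the regulator, turned up to 23 degrees.
- regulator_knob (a joint): Angle in rad of the pressure regulator's knob, 0 at the start: a round ribbed black knob 42 mm across, its top 82 mm above the bench, on a like metal block with a round white gauge on the side towards the robot, 14 to 29 cm from the throttle. Not to be turned.

How it is judged:
By the outcome, as a careful person would: the job done as asked, in the order asked, and still so for the second after the job is handed in, with the robot touching nothing.
It also fails if it takes over 38 s, if anything falls off the work surface, if the arm or the gripper's body presses on something with over 40 N, if the wrist force passes 120 N, or if a joint passes its speed limit or range.

## Robot

A 6-joint arm with a two-finger parallel gripper is mounted at the origin on a cart in front of the work surface, level with it; the furniture and walls round the work are solid. World frame = base frame: x ahead of the robot, y to its left, z up, the work surface at z = 0. Lengths are in m, angles in rad, forces in N, time in s.
With the tool pointing down it reaches from about 0.35 to 0.85 m from the base axis. Payload 8.1 kg.
Tool frame: the origin (TCP) lies on the mounting face of the last link; the fingertips stand 186 mm ahead of it and the grasp point (between the pads) lies 167 mm ahead of it; z points along the fingers, y is the line along which they close (so a half turn about z gives the same grasp; the last joint's range is limited). The gripper opens to 93 mm and grips with 3 to 60 N. Pads are 15 mm wide; open, the fingers measure 128 mm over their backs; the gripper's body (75 mm by 188 mm) begins 65 mm behind the grasp point.
Start: joints at [1.161, 0.13, 1.488, -0, 1.523, -0.085], TCP at [0.191, 0.569, 0.405] pointing down, gripper open.
Joint ranges: [-2.96, 2.96], [-0.89, 2.26], [0.02, 2.5], [-1.34, 4.48], [0, 2.73], [-2.66, 2.66]. Speed limits (rad/s): [2.39, 2.39, 2.79, 3.14, 3.14, 3.14].

## Interface

Orientations are given as [roll, pitch, yaw] about the fixed x, y, z axes, in that order (R = Rz(yaw) Ry(pitch) Rx(roll)).
In Python, from station import manip gives the robot as it stands.
- The arm moves only by the tool step_hand, called after "Request:" in YAML: its name, and indented under it one key for each argument. Schema: {"type":"object","properties":{"segments":{"type":"string"},"squeeze":{"type":"number"},"only":{"type":"string"},"quiet":{"type":"boolean"},"lines":{"type":"string"}},"required":["segments"],"additionalProperties":false}. segments is a string of 1 to 5 rows, parted by semicolons, with the numbers parted by spaces; each row has 7 numbers: dx, dy, dz in m, then a rotation vector rx, ry, rz in rad, then the opening from 0.0 (shut) to 1.0 (fully open); each row is the pose to reach, as a shift and turn from the pose commanded when the call began, along the tool's axes at that moment; what a row does not reach only later rows make up. A row lasts 1/8 s, in which the tool goes at most 0.0625 m and 0.188 rad, less where a joint would pass 70% of its speed; a pose out of reach is approached as far as the arm can. The fingers move at their own pace and stop on an object; squeeze is the grip in N (left out, the last holds). Time passes only in rows, so rows that do not move let the fingers close. The tool returns the time, the measured TCP pose, the force, the opening and the grip force at its end. only (a regular expression) keeps the lines of the reply that match it, lines (a string "A,B") keeps lines A to B, and quiet returns only ok. Input that does not fit is refused with a message, and nothing moves.
- manip.read_state(): the state, without advancing time (a new reading comes with each control period).
- manip.snapshot(name): name is "side" or "top" or "wrist"; returns a dict with "frame" (480x640x3 uint8, blue, green, red), "range_z" (480x640 float32, m along the optical axis (not along the pixel's ray), 0 where there is no reading), "K" (3x3 intrinsics, pixels), "R" (3x3) and "t" (3): a world point X has camera coordinates R X + t. Camera axes: x right, y down, z forward; pixel columns grow to the right and rows downward; lengths in m; the calibration is good to about 2 mm. A picture is of the moment at which its call begins.
- manip.sign_off(): hands the job in; it is judged then, once.
The state is a dict: "time": time; "qpos": joint angles; "dq": joint speeds; "joint_torque": joint torques, N m; "tcp_pos": TCP position; "tcp_rot": TCP orientation; "wrist_force": force on the tool from outside, world axes, zero at the start; "ft_torque": the same for the moment, N m; "width": opening from 0.0 (shut) to 1.0 (fully open); "grip_force": force on a finger pad.
Only numpy, scipy, OpenCV 4.12 (cv2) and the standard library are available. Lean on these libraries where they do the work, as an engineer would, in place of code of your own. Each camera call takes 0.05 s, during which the arm holds its last target. There are 200 camera calls.

## Working session

There is one attempt and no reset: what is moved stays moved. The work goes in short steps, Python scripts to look and compute and a tool call to move; the robot and the scene stay as the last step left them, time stands still between calls to the robot, and variables do not carry over. Pictures are saved under pics/ and viewed, at most 10 in all, crops included, and the job is handed in when it is done.

```bash
ls; mkdir -p pics
```

Run:
```python
from station import manip
import cv2,numpy as np
s=manip.read_state();print(s)
a=manip.snapshot("top");cv2.imwrite("pics/top0.png",a["frame"]);np.savez("top0.npz",**a)
print(a["K"],a["R"],a["t"])
```

```text
pics
station.py
{'time': 0.0, 'qpos': array([ 1.16058686e+00,  1.31115443e-01,  1.48926661e+00, -4.07951921e-05,
        1.52299608e+00, -8.53869556e-02]), 'dq': array([-0.00075036,  0.00112855,  0.00277013, -0.00247304,  0.00040178,
       -0.0007254 ]), 'joint_torque': array([-1.75704030e-03, -5.59853375e+01, -4.91742575e+01,  7.64936185e-02,
        3.61060433e-02, -2.28379454e-04]), 'tcp_pos': array([0.19137103, 0.56841967, 0.40372142]), 'tcp_rot': array([-3.13981020e+00, -1.11674970e-04,  2.81677203e+00]), 'wrist_force': array([ 0.08406518,  0.3621735 , -0.71454912]), 'ft_torque': array([-0.02654753,  0.05613552, -0.03549848]), 'grip_force': 0.0, 'width': 0.9996671535088174}
[[443.25134531   0.         316.67881255]
 [  0.         443.25134531 245.79468584]
 [  0.           0.           1.        ]] [[ 0.02701177 -0.99956073  0.01219441]
 [-0.99589834 -0.02796259 -0.08604997]
 [ 0.08635316 -0.00982003 -0.99621619]] [0.11836754 0.51637441 0.89020463]
```

View pics/top0.png

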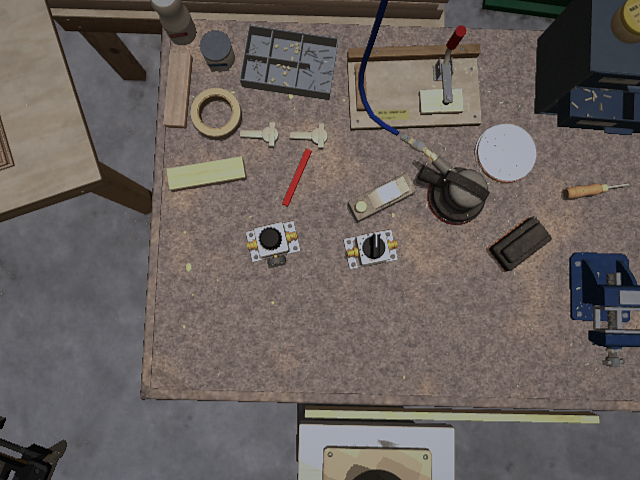

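The top view shows the regulator (round knob) at about (270,240) and the throttle (bar knob) at about (373,247). I'll zoom in and measure.

Create h.py:
```python
import numpy as np,cv2
def ray(c,u,v,z):
    d=c["R"].T@np.linalg.inv(c["K"])@np.array([u,v,1.]); o=-c["R"].T@c["t"]
    return o+d*(z-o[2])/d[2]
def pix(c,X):
    p=c["K"]@(c["R"]@np.array(X,float)+c["t"]); return p[:2]/p[2]
```

Run:
```python
from h import *
c=dict(np.load("top0.npz"));f=c["frame"]
cv2.imwrite("pics/crop0.png",cv2.resize(f[220:280,335:410],None,fx=10,fy=10,interpolation=cv2.INTER_CUBIC)[:600,:750])
print(ray(c,373,247,.05),ray(c,270,240,.08))
rz=c["range_z"];v,u=np.mgrid[225:275,340:405];z=rz[225:275,340:405]
P=np.stack([u*z,v*z,z],-1)@np.linalg.inv(c["K"]).T
W=(P-c["t"])@c["R"]
m=(W[...,2]>.072)&(W[...,2]<.1)
print(m.sum()); print(np.c_[u[m],v[m]][::4].T); Q=W[m]; print(Q.mean(0),Q[:,2].max()); 
(ce,sz,an)=cv2.minAreaRect((Q[:,:2]*1000).astype(np.float32));print(ce,sz,an)
m=(W[...,2]>.045)&(W[...,2]<.054);Q=W[m];print(cv2.minAreaRect((Q[:,:2]*1000).astype(np.float32)))
```

```text
[0.51119271 0.02042734 0.05      ] [0.51651767 0.22321405 0.08      ]
193
[[373 377 374 378 374 378 374 378 374 378 373 377 373 377 373 377 372 376
  372 376 372 376 371 375 379 375 379 375 379 375 379 374 378 374 378 374
  378 374 378 374 378 374 378 374 378 374 378 374 378]
 [234 234 235 235 236 236 237 237 238 238 239 239 240 240 241 241 242 242
  243 243 244 244 245 245 245 246 246 247 247 248 248 249 249 250 250 251
  251 252 252 253 253 254 254 255 255 256 256 257 257]]
[0.51103786 0.02082799 0.08582733] 0.09033857708789726
(511.21124267578125, 20.470603942871094) (44.652042388916016, 14.131529808044434) 1.2486907243728638
((511.1925964355469, 20.41970443725586), (59.34686279296875, 59.600154876708984), 12.688674926757812)
```

View pics/crop0.png

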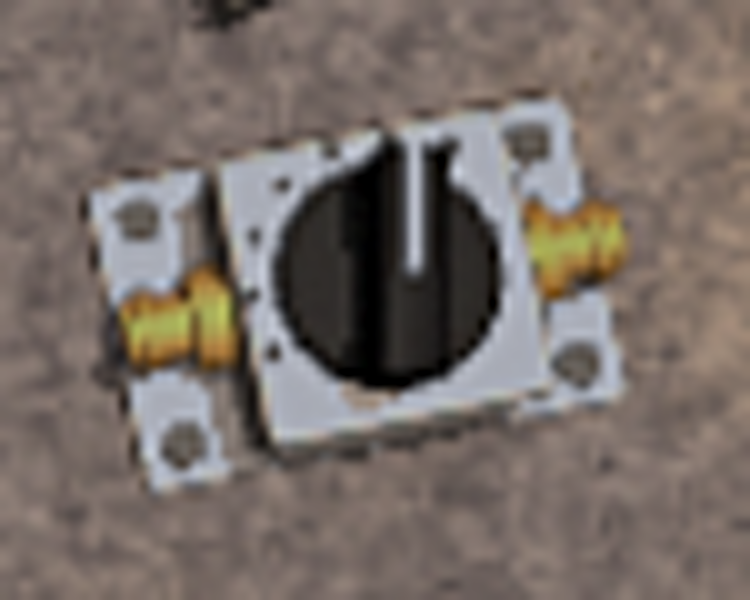

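Block yaw is about 12.7°, so the stop is at about -24.3°. The bar is at about 1.2°, one click open. The centre is (0.511, 0.020). I'll approach with tool yaw at about 1.2°, which keeps joint 6 well inside its range.

Add to h.py:
```python
from scipy.spatial.transform import Rotation as Ro
def need(s,p,yaw):
    R=Ro.from_euler('xyz',s["tcp_rot"]); T=Ro.from_euler('xyz',[np.pi,0,yaw])
    return np.round(np.r_[R.inv().apply(np.array(p)-s["tcp_pos"]),(R.inv()*T).as_rotvec()],4)
```

```text
(no output)
```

Request:
step_hand:
  segments: "-0.048 -0.042 0 0 0 0.18 1;-0.096 -0.083 0 0 0 0.36 1;-0.143 -0.125 0 0 0 0.54 1;-0.191 -0.167 0 0 0 0.72 1;-0.239 -0.208 0 0 0 0.9 1"
  squeeze: 20

```text
time: 0.68
tcp_pos: [0.3497, 0.2971, 0.4043]
tcp_rot: [-3.141, 0.0, 1.911]
wrist_force: [0.9, 0.0, 0.8]
width: 0.998
grip_force: 0.0
```

```bash
python3 -c "
from h import *;from station import manip
s=manip.read_state();print(need(s,[.5112,.0204,.335],.021),s['qpos'])"
```

```text
[-3.1470e-01  5.9800e-02  6.9300e-02 -1.0000e-04  5.0000e-04  1.8902e+00] [ 5.92422705e-01 -2.60437282e-01  1.86296727e+00 -5.71379953e-05
  1.53947985e+00  2.51972974e-01]
```

Request:
step_hand:
  segments: "-0.06 0.011 0.01 0 0 0.18 1;-0.12 0.022 0.02 0 0 0.36 1;-0.18 0.034 0.04 0 0 0.54 1;-0.24 0.045 0.05 0 0 0.72 1;-0.3 0.057 0.06 0 0 0.9 1"

```text
time: 1.3
tcp_pos: [0.5048, 0.0347, 0.344]
tcp_rot: [-3.141, 0.0, 1.011]
wrist_force: [-0.0, 0.6, -0.1]
width: 0.999
grip_force: 0.0
```

```bash
python3 -c "
from h import *;from station import manip
s=manip.read_state();print(need(s,[.5112,.0204,.29],.021),s['qpos'])"
```

```text
[-8.700e-03  1.310e-02  5.400e-02 -5.000e-04  5.000e-04  9.897e-01] [-3.27780731e-02 -8.85572798e-02  1.82202479e+00  1.98428807e-04
  1.40880225e+00  5.27260459e-01]
```

Request:
step_hand:
  segments: "-0.002 0.003 0.01 0 0 0.18 1;-0.004 0.005 0.02 0 0 0.36 1;-0.006 0.008 0.03 0 0 0.54 1;-0.008 0.01 0.04 0 0 0.72 1;-0.0087 0.0131 0.04 0 0 0.9 1"

```text
time: 1.92
tcp_pos: [0.5102, 0.0222, 0.3031]
tcp_rot: [-3.141, 0.003, 0.111]
wrist_force: [1.3, 0.3, 0.6]
width: 1.0
grip_force: 0.0
```

Request:
step_hand:
  segments: "0 0 0 0 0 0.09 1;0 0 0 0 0 0.09 1"

```text
time: 2.17
tcp_pos: [0.5107, 0.0223, 0.3043]
tcp_rot: [-3.142, 0.001, 0.027]
wrist_force: [0.1, -0.4, -0.3]
width: 0.999
grip_force: 0.0
```

Run:
```python
from h import *;from station import manip
s=manip.read_state();print(need(s,[.5112,.0204,.248],.021),s['qpos'])
c=manip.snapshot("wrist");cv2.imwrite("pics/w1.png",c["frame"]);np.savez("w1.npz",**c)
print(pix(c,[.5112,.0204,.087]))
```

```text
[ 0.0005  0.0019  0.0563 -0.0001  0.0011  0.0064] [-5.66238531e-02 -3.82368461e-02  1.84886734e+00 -3.78715707e-05
  1.33205044e+00  1.48677121e+00]
[323.15474904 266.50645194]
```

View pics/w1.png

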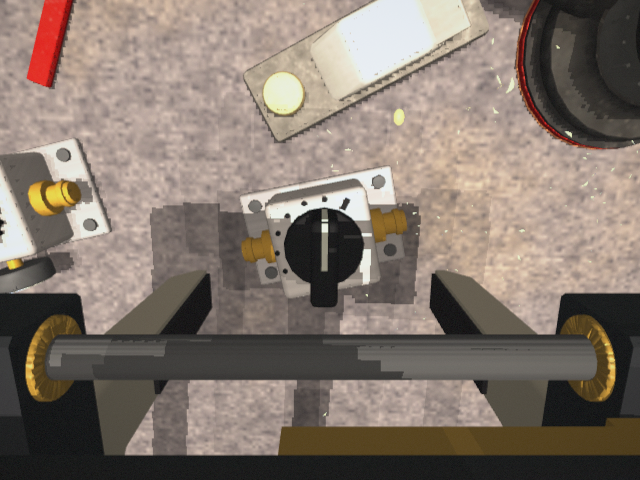

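The wrist view shows the bar at about (323,265) with its pointer up at the dot (324,199). The stop bar is at (345,203), so the knob is one click open. I'll refine the centre and angles from the wrist depth.

Add to h.py:
```python
def bar(c,zs=((.083,.091),(.046,.053))):
    z=c["range_z"];v,u=np.mgrid[:480,:640]
    W=((np.stack([u*z,v*z,z],-1)@np.linalg.inv(c["K"]).T)-c["t"])@c["R"]
    for lo,hi in zs:
        m=(W[...,2]>lo)&(W[...,2]<hi)&(np.hypot(W[...,0]-.511,W[...,1]-.020)<.044)&(z>0)
        print(m.sum(),W[m][:,2].mean().round(4),cv2.minAreaRect((W[m][:,:2]*1000).astype(np.float32)))
```

Run:
```python
from h import *
c=dict(np.load("w1.npz"));bar(c)
for u,v in[(345,203),(324,199),(303,204)]:
    p=ray(c,u,v,.05);print(p,np.degrees(np.arctan2(p[1]-.0204,p[0]-.5112)))
```

```text
2381 0.0866 ((512.2039794921875, 19.72977638244629), (45.801597595214844, 13.560188293457031), 1.2036592960357666)
4706 0.0492 ((511.94622802734375, 19.90062141418457), (59.33869552612305, 59.74537658691406), 12.952591896057129)
[0.53668456 0.00847644 0.05      ] -25.073670197530785
[0.53866206 0.02041977 0.05      ] 0.04125256473629302
[0.53548927 0.03222272 0.05      ] 25.954349607709872
```

Request:
step_hand:
  segments: "0.001 0.002 0.03 0 0 0.006 1;0.001 0.002 0.056 0 0 0.006 1;0.001 0.002 0.056 0 0 0.006 1;0.001 0.002 0.056 0 0 0.006 0.1;0.001 0.002 0.056 0 0 0.006 0.1"
  squeeze: 20

```text
time: 2.85
tcp_pos: [0.5127, 0.0204, 0.2504]
tcp_rot: [3.141, -0.002, 0.021]
wrist_force: [0.4, 0.5, 0.5]
width: 0.829
grip_force: 0.0
```

Request:
step_hand:
  segments: "0 0 0 0 0 0 0.1;0 0 0 0 0 0 0.1;0 0 0 0 0 0 0.1"
  squeeze: 20

```text
time: 3.22
tcp_pos: [0.512, 0.0204, 0.249]
tcp_rot: [3.142, -0.0, 0.021]
wrist_force: [-0.5, 0.1, -0.6]
width: 0.513
grip_force: 0.0
```

```bash
python3 -c "
from station import manip
s=manip.read_state();print(s['tcp_pos'],s['tcp_rot'],s['wrist_force'],s['ft_torque'])"
```

```text
[0.51204884 0.02039578 0.24903448] [ 3.14158324e+00 -3.06385963e-04  2.08276454e-02] [-0.54309314  0.11535261 -0.5867803 ] [-0.0109753   0.13460727  0.00572241]
```

Request:
step_hand:
  segments: "0 0 0 0 0 0 0;0 0 0 0 0 0 0;0 0 0 0 0 0 0;0 0 0 0 0 0 0;0 0 0 0 0 0 0"
  squeeze: 20

```text
time: 3.85
tcp_pos: [0.512, 0.0205, 0.2488]
tcp_rot: [-3.141, 0.0, 0.021]
wrist_force: [0.6, 0.3, 0.3]
width: 0.152
grip_force: 20.0
```

```bash
python3 -c "
from station import manip
s=manip.read_state();print(s['tcp_pos'],s['tcp_rot'],s['wrist_force'],s['ft_torque'])"
```

```text
[0.51196831 0.02048572 0.24880183] [-3.14140323e+00  9.47686438e-05  2.08238863e-02] [0.56849135 0.30671486 0.26006462] [ 0.20615899  0.07607884 -0.00701662]
```

Gripped. Next I'll turn clockwise (+rz in the tool frame) towards the stop.

Create st.py:
```python
from station import manip
s=manip.read_state();print(round(s['tcp_rot'][2],4),s['tcp_pos'].round(4),s['wrist_force'].round(1),'tau',s['ft_torque'].round(3))
```

```text
(no output)
```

Request:
step_hand:
  segments: "0 0 0 0 0 0.12 0;0 0 0 0 0 0.24 0;0 0 0 0 0 0.34 0;0 0 0 0 0 0.4 0"

```text
time: 4.35
tcp_pos: [0.5119, 0.0202, 0.2488]
tcp_rot: [3.141, 0.0, -0.382]
wrist_force: [-0.8, -1.6, 0.0]
width: 0.15
grip_force: 20.0
```

```bash
python3 st.py
```

```text
-0.3818 [0.5119 0.0202 0.2488] [-0.8 -1.6  0. ] tau [-0.206  0.234 -0.002]
```

Request:
step_hand:
  segments: "0 0 0 0 0 0.03 0;0 0 0 0 0 0.05 0;0 0 0 0 0 0.05 0"

```text
time: 4.72
tcp_pos: [0.5119, 0.0201, 0.2488]
tcp_rot: [3.141, 0.0, -0.429]
wrist_force: [-0.9, -3.3, 0.6]
width: 0.152
grip_force: 20.0
```

```bash
python3 st.py
```

```text
-0.4288 [0.5119 0.0201 0.2488] [-0.9 -3.3  0.6] tau [-0.63   0.459  0.099]
```

Request:
step_hand:
  segments: "0 0 0 0 0 0.03 0;0 0 0 0 0 0.03 0"

```text
time: 4.97
tcp_pos: [0.512, 0.0202, 0.2488]
tcp_rot: [3.141, -0.0, -0.46]
wrist_force: [-1.7, -5.3, 0.5]
width: 0.153
grip_force: 20.3
```

```bash
python3 st.py
```

```text
-0.4595 [0.512  0.0202 0.2488] [-1.7 -5.3  0.5] tau [-0.824  0.407  0.398]
```

The moment climbs to 0.4 N m from yaw of about -0.43, which is the predicted stop. Next I'll open by 1.309 rad, to yaw of about 0.885.

Request:
step_hand:
  segments: "0 0 0 0 0 -0.14 0;0 0 0 0 0 -0.28 0;0 0 0 0 0 -0.42 0;0 0 0 0 0 -0.56 0;0 0 0 0 0 -0.7 0"

```text
time: 5.6
tcp_pos: [0.512, 0.0207, 0.2488]
tcp_rot: [-3.141, -0.0, 0.245]
wrist_force: [-1.4, -0.6, 0.5]
width: 0.147
grip_force: 20.0
```

```bash
python3 st.py
```

```text
0.2452 [0.512  0.0207 0.2488] [-1.4 -0.6  0.5] tau [-0.026  0.382  0.01 ]
```

Request:
step_hand:
  segments: "0 0 0 0 0 -0.14 0;0 0 0 0 0 -0.28 0;0 0 0 0 0 -0.42 0;0 0 0 0 0 -0.56 0;0 0 0 0 0 -0.645 0"

```text
time: 6.22
tcp_pos: [0.5117, 0.0213, 0.2488]
tcp_rot: [-3.14, -0.001, 0.889]
wrist_force: [-4.1, 2.4, 3.0]
width: 0.147
grip_force: 20.0
```

```bash
python3 st.py
```

```text
0.8895 [0.5117 0.0213 0.2488] [-4.1  2.4  3. ] tau [0.359 0.725 0.016]
```

Request:
step_hand:
  segments: "0 0 0 0 0 0 0;0 0 0 0 0 0 0"

```text
time: 6.48
tcp_pos: [0.5117, 0.0212, 0.2488]
tcp_rot: [-3.14, -0.001, 0.884]
wrist_force: [-3.6, 3.8, 3.5]
width: 0.149
grip_force: 20.0
```

```bash
python3 st.py
```

```text
0.8839 [0.5117 0.0212 0.2488] [-3.6  3.8  3.5] tau [0.603 0.781 0.004]
```

Request:
step_hand:
  segments: "0 0 0 0 0 0 0.5;0 0 0 0 0 0 0.7;0 0 0 0 0 0 0.7;0 0 0 0 0 0 0.7"

```text
time: 6.98
tcp_pos: [0.512, 0.0203, 0.2488]
tcp_rot: [3.141, -0.0, 0.885]
wrist_force: [-0.1, 0.2, -0.1]
width: 0.528
grip_force: 0.0
```

```bash
python3 st.py
```

```text
0.8855 [0.512  0.0203 0.2488] [-0.1  0.2 -0.1] tau [-0.073  0.133 -0.054]
```

Request:
step_hand:
  segments: "0 0 -0.02 0 0 0 0.7;0 0 -0.05 0 0 0 0.7;0 0 -0.1 0 0 0 0.7;0 0 -0.12 0 0 0 0.7;0 0 -0.12 0 0 0 0.7"

```text
time: 7.6
tcp_pos: [0.5127, 0.0203, 0.3709]
tcp_rot: [3.138, -0.003, 0.886]
wrist_force: [0.4, 0.0, -1.1]
width: 0.699
grip_force: 0.0
```

Run:
```python
from h import *;from station import manip
c=manip.snapshot("wrist");cv2.imwrite("pics/w2.png",c["frame"]);bar(c)
t=manip.snapshot("top");print(np.abs(t["frame"][215:270,240:305].astype(int)-np.load("top0.npz")["frame"][215:270,240:305]).max(2).mean())
```

```text
1433 0.0866 ((512.0296020507812, 20.570716857910156), (45.69642639160156, 13.812956809997559), 50.192447662353516)
2906 0.0492 ((511.63775634765625, 20.12042236328125), (59.84450912475586, 59.93601989746094), 12.856331825256348)
7.232167832167832
```

View pics/w2.png

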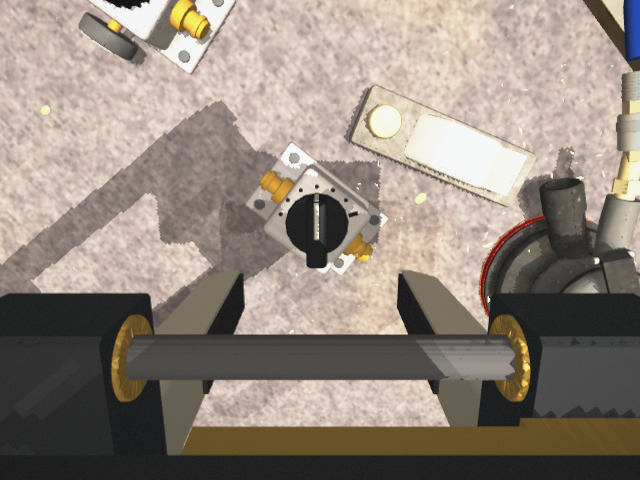

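The wrist view shows the pointer at the third dot, (317,187), counted from the stop bar at (352,213). The bar is at 50.2° against the stop at -24.1°, so it is about 74° open, which is three clicks. The gripper is clear of everything.

```bash
python3 -c "
from station import manip
print(manip.sign_off())"
```

```text
the job is handed in; nothing more can be done
None
```

The throttle was turned clockwise to its stop, then opened three clicks (measured about 74° from the stop, where 75° is nominal) and released. The regulator knob was not touched, and the job was handed in after about 8 s of robot time.

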